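Hang the washed filter bowl up to drain

ROBOT

A 7-joint arm with a two-finger parallel gripper is mounted at the origin on the work surface. World frame = base frame: x ahead of the robot, y to its left, z up, the work surface at z = 0. Lengths are in mm, angles in rad, forces in N, time in s.
With the tool pointing down it reaches from about 350 to 900 mm from the base axis. Payload 7.2 kg.
Tool frame: the origin (TCP) lies midway between the tips of the shut fingers; the grasp point (between the pads) lies 19 mm behind it; z points along the fingers, y is the line along which they close (so a half turn about z gives the same grasp; the last joint's range is limited). The gripper opens to 88 mm and grips with 3 to 60 N. Pads are 20 mm wide; open, the fingers measure 115 mm over their backs; the gripper's body (75 mm by 178 mm) begins 61 mm behind the grasp point.
Start: joints at [1.084, 0.411, -0.013, 1.596, 0.006, 1.134, -0.082], TCP at [254.155, -570.995, 198.753] pointing down, gripper open.
Joint ranges: [-2.95, 2.95], [-0.29, 1.99], [-1.47, 1.44], [0.14, 2.54], [-1.03, 4.17], [0.13, 1.85], [-2.86, 2.86]. Speed limits (rad/s): [2.39, 2.39, 3.01, 3.01, 3.14, 3.14, 3.14].

INTERFACE

Orientations are given as [roll, pitch, yaw] about the fixed x, y, z axes, in that order (R = Rz(yaw) Ry(pitch) Rx(roll)).
In Python, from cell import get_state, snapshot, sign_off, look_for, place_of gives the robot as it stands. The module is installed in compiled form; this text tells all that it offers.
- The arm moves only by the tool drive_tool, never from a script. Its argument "motion" is text: rows parted by semicolons, each of 6 numbers parted by spaces: the shift along the tool's x, y, z each as a share of 5 cm, from -1 to 1, then the turn, a rotation vector about the tool's x, y, z each as a share of 120 degrees, from -1 to 1. A call has 1 to 5 rows; each row shifts and turns the commanded pose from where the row before left it, along the tool's axes as they then stand; what a row does not reach is not made up. A row lasts 1/8 s, in which the tool goes at most 62.5 mm and 10.7 degrees, less where a joint would pass 70% of its speed; a pose out of reach is approached as far as the arm can. A call with a number of a shift or a turn outside -1 to 1 is refused whole. A call with a gripper value outside its range is refused whole. "gripper" is the closure, from -1 (fully open) to 1 (shut), set as the call begins (left out, the last holds). The fingers move at their own pace and stop on an object; "newtons" is the grip in N (left out, the last holds). Time passes only in rows, so rows that do not move let the fingers close. It gives the time, the measured TCP pose, the force, the opening and the grip force at its end, in the units of the state.
- get_state(): the state, without advancing time (a new reading comes with each control period).
- snapshot(name): name is "scene" or "top" or "wrist"; returns a dict with "img" (384x512x3 uint8, blue, green, red), "mtx" (3x3 intrinsics, pixels), "R" (3x3) and "t" (3): a world point X has camera coordinates R X + t; the wrist camera has in their place "tool_from_camera" (4x4, takes a point from camera to tool coordinates, whose origin is the TCP and whose axes are the flange's). Camera axes: x right, y down, z forward; pixel columns grow to the right and rows downward; lengths in mm; the calibration is good to about 2 mm. The wrist camera is an equidistant fisheye: a pixel r from the principal point sees the ray r / f radians off the axis. A picture is of the moment at which its call begins: read the wrist's pose just before it. There is no depth.
- sign_off(): hands the job in; it is judged then, once.
Trained networks look in a picture, given as the dict that the camera call returned (one of the last four; its "shot" number tells which), for a name from the list of things; names that differ only in an ending like _2 or _b are one class to them, and where a whole thing is asked for, a point or a joint stands for the part that bears it (a point fixed in the world has none). Each returns a list of dicts, best first, with "confidence" (0 to 1); they miss things now and then, are a little off and sometimes report something else, mostly with a low value. They report only what shows in the picture. A call takes as long as a camera call.
- look_for(picture, label): "bbox" ([left, top, width, height] in pixels, round what is visible of it).
- place_of(picture, label): "at" ([column, row] in pixels: a listed point, or the origin of a listed thing).
The state is a dict: "clock": time; "joints": joint angles; "qvel": joint speeds; "effort": joint torques, N m; "position": TCP position; "ee_rot": TCP orientation; "wrist_force": force on the tool from outside, world axes, zero at the start; "moment": the same for the moment, N m; "finger_gap": finger opening in mm; "grasp_force": force on a finger pad.
Only numpy, scipy, OpenCV 4.12 (cv2) and the standard library are available. Lean on these libraries where they do the work, as an engineer would, in place of code of your own. Each camera call takes 0.05 s, during which the arm holds its last target. There are 200 camera calls.

TASK

The copper-coloured filter bowl lying in the blue pocket tray has just been washed: pluck it out of its pocket and put it mouth down over the empty peg of the drying rack, lowering it right down until its rim rests on the peg's black foot before letting go, not dropping it. Leave the other parts where they are.

Things in the scene. Friction and masses are not known exactly. Their poses are not given: they have to be found in the camera images.
- bowl: Copper round cup, red band at the closed end: 50 mm outside, 42 inside diameter, 84 long, cavity 78 deep, 0.16 kg, plus a 5 mm boss on the closed end. Origin on its axis at mid-length; +x points along the axis to the closed end (+42 mm), -x to the mouth. It starts lying in one of three tray pockets, axis 28 mm above the table, closed end about +y. Grip firmly (45 N), near mid-length, or it pivots.
- tray: Blue pocket tray, fixed, 124 (x) by 264 (y) mm, origin at the centre of its underside. Its y axis runs roughly along the world's x. Three shallow pockets side by side at its y = -90, 0, +90 mm, each 100 (x) by 60 (y) mm; pocket floors 3 mm, rims and dividers 12 mm above the table. The tray may stand left or right, the rack on the other side.
- rack: Steel base plate of the drying rack, fixed, 110 (x) by 220 (y) by 12 mm high, origin at the centre of its underside. It carries two equal yellow pegs at y = -60 and +60 mm of its frame; one holds a grey bowl, the other (either) is empty. Its y axis runs roughly along the world's x.
- peg_free: The empty yellow drying peg, fixed, 30 mm diameter up to 50 mm, tapering to 10 mm at its top 68 mm above its origin. Origin at its foot on the rack plate, 12 mm above the table, z up. Round it a black cross-shaped foot 66 mm across and 10 mm high, on which a bowl's rim rests: with the bowl fully down, the bowl's origin is 52 mm above this origin.
- bowl_b: Grey bowl of the same size already draining mouth down on the other peg; origin at the centre of its rim plane, z up towards its closed end, 89 mm high. Leave it.
- rocker: Dark steel rocker-arm carrier, 85 by 36 by 32 mm, in another pocket; origin at the centre of its underside. Leave it.
- carb: Small aluminium carburettor body, 76 by 36 by 38 mm, in another pocket; origin under the middle of its main block, 60 by 36 mm. Leave it.
- cover: White rocker cover, 100 by 160 by 46 mm, behind the tray and rack; origin at the centre of its underside. Leave it.
- carton: Blue seal carton, 80 by 80 by 33 mm, behind the tray and rack; origin at the centre of its underside. Leave it.
- wrench: Steel wrench 180 mm long, lying behind the tray and rack. Leave it.

How it is judged:
By the outcome, as a careful person would: the job done as asked, in the order asked, and still so for the second after the job is handed in, with the robot touching nothing.
It also fails if it takes over 42 s, if anything falls off the work surface, if the arm or the gripper's body presses on something with over 40 N, if the wrist force passes 120 N, or if a joint passes its speed limit or range.

## Working session

There is one attempt and no reset: what is moved stays moved. The work goes in short steps, Python scripts to look and compute and a tool call to move; the robot and the scene stay as the last step left them, time stands still between calls to the robot, and variables do not carry over. Pictures are saved under pics/ and viewed, at most 13 in all, crops included, and the job is handed in when it is done.

Besides the shell and the picture viewer there is one more tool, called after "Emit:" by a JSON object that holds its "fn" and its "kwargs", one argument or row to a line. drive_tool: Moves the arm, as the interface text tells. Its arguments: {"type":"object","properties":{"motion":{"type":"string"},"gripper":{"type":"number"},"newtons":{"type":"number"}},"required":["motion"]}

```bash
mkdir -p pics
cat > h.py <<'E'
import numpy as np, cv2
from cell import *
from scipy.spatial.transform import Rotation as Ro
def pix2z(p,uv,z):
    r=np.linalg.inv(p["mtx"])@np.array([uv[0],uv[1],1.0]); R=np.array(p["R"]);t=np.array(p["t"])
    d=R.T@r; c=-R.T@t; return c+d*(z-c[2])/d[2]
E
python3 - <<'E'
from h import *
print(get_state())
H=dict(bowl=28,tray=0,rack=0,peg_free=12,bowl_b=22,rocker=3,carb=3)
for n in ("top","scene"):
    p=snapshot(n); cv2.imwrite(f"pics/{n}1.png",p["img"])
    for l,z in H.items():
        for d in place_of(p,l)[:2]: print(n,l,np.round(d["at"]),round(d["confidence"],2),np.round(pix2z(p,d["at"],z)))
E
```

```text
{'clock': 0.0, 'joints': array([ 1.08380892,  0.41191341, -0.01273985,  1.59702023,  0.00560984,
        1.1343213 , -0.08220816]), 'qvel': array([ 6.98059138e-04, -6.70182099e-05,  1.30141442e-03, -4.11840660e-04,
       -3.21504921e-04,  1.86818573e-04, -1.48217582e-03]), 'effort': array([-1.35170289e-04, -5.87956631e+01,  6.41836077e-01, -2.91079563e+01,
       -5.37924108e-02,  1.82142860e-02,  1.27377875e-04]), 'position': array([ 253.90762   , -570.50452799,  197.91030935]), 'ee_rot': array([-3.13997005e+00,  1.13200368e-04,  4.18833535e-01]), 'wrist_force': array([ 0.15291349, -0.40408895, -0.52964214]), 'moment': array([ 0.02266531, -0.02008938,  0.02126753]), 'grasp_force': 0.0, 'finger_gap': 87.62475040098943}
top bowl [326. 265.] 0.93 [ 468. -177.   28.]
top bowl [165. 268.] 0.67 [466. 197.  28.]
top tray [342. 232.] 0.75 [ 545. -223.    0.]
top rack [167. 242.] 0.75 [526. 199.   0.]
top peg_free [161. 214.] 0.82 [591. 212.  12.]
top bowl_b [326. 265.] 0.93 [ 468. -178.   22.]
top bowl_b [165. 268.] 0.67 [466. 198.  22.]
top rocker [356. 199.] 0.82 [ 623. -259.    3.]
top rocker [340. 232.] 0.48 [ 546. -218.    3.]
top carb [337. 233.] 0.75 [ 543. -210.    3.]
scene bowl [326. 129.] 0.75 [484. 197.  28.]
scene bowl [159. 161.] 0.61 [ 467. -178.   28.]
scene tray [149. 202.] 0.7 [ 549. -217.   -0.]
scene rack [339. 154.] 0.65 [541. 206.   0.]
scene peg_free [349. 163.] 0.63 [587. 205.  12.]
scene bowl_b [326. 129.] 0.75 [477. 201.  22.]
scene bowl_b [159. 161.] 0.61 [ 460. -177.   22.]
scene rocker [133. 232.] 0.74 [ 616. -259.    3.]
scene carb [148. 202.] 0.98 [ 549. -219.    3.]
```

View pics/top1.png

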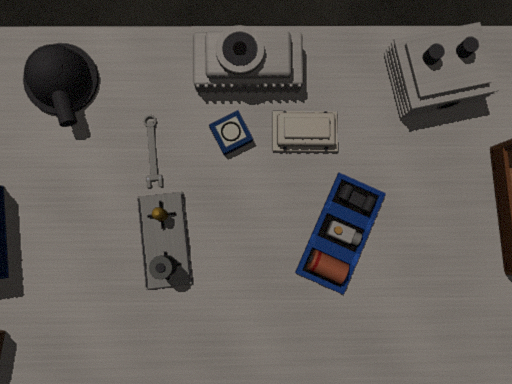

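View pics/scene1.png

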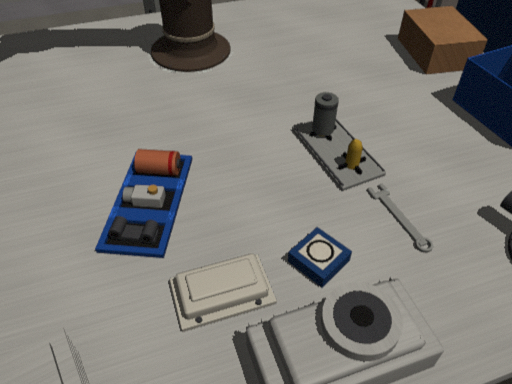

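The top view shows the copper bowl in the nearest tray pocket at (326,265), with its red end to the left. The rack is on the left, with the empty peg at (161,214) and the grey bowl at (163,268). The scene view agrees. I'll move above the bowl and look with the wrist camera.

```bash
cat >> h.py <<'E'
def pose():
    s=get_state(); return np.array(s["position"]),Ro.from_euler("xyz",s["ee_rot"])
def plan(pt,Rt,n=None):
    p,R=pose(); rv=(R.inv()*Rt).as_rotvec(); d=np.array(pt)-p
    if n is None: n=int(np.ceil(max(np.linalg.norm(d)/48,np.linalg.norm(rv)/np.deg2rad(10),1)))
    rows=[]; 
    for i in range(n):
        Ri=R*Ro.from_rotvec(rv*i/n)
        rows.append(np.r_[Ri.inv().apply(d/n)/50, rv/n/np.deg2rad(120)])
    print(n,np.round(np.linalg.norm(d),1),np.round(np.rad2deg(rv),1))
    for k in range(0,n,5): print("; ".join(" ".join(f"{v:.3g}" for v in np.round(r,3)) for r in rows[k:k+5]))
def down(yaw): return Ro.from_euler("xyz",[np.pi,0,yaw])
def wray(w,uv,P,R):
    m=np.array(w["mtx"]); x=(uv[0]-m[0,2])/m[0,0]; y=(uv[1]-m[1,2])/m[1,1]; th=np.hypot(x,y)
    k=np.sinc(th/np.pi)
    d=np.array([x*k,y*k,np.cos(th)]); T=np.array(w["tool_from_camera"])
    return P+R.apply(T[:3,3]), R.apply(T[:3,:3]@d)
def w2z(w,uv,P,R,z):
    c,d=wray(w,uv,P,R); return c+d*(z-c[2])/d[2]
E
python3 - <<'E'
from h import *
p=snapshot("top"); im=p["img"].astype(int)
m=((im[:,:,2]-im[:,:,0]>35)).astype(np.uint8); m[:, :290]=0; m[:,365:]=0; m[:245]=0;m[300:]=0
r=cv2.minAreaRect(cv2.findNonZero(m)); b=cv2.boxPoints(r); print(r, m.sum())
for q in b: print(np.round(pix2z(p,q,28)))
plan([468,-177,230],down(1.14))
E
```

```text
((328.4195251464844, 266.42437744140625), (39.25178527832031, 20.394166946411133), 24.775142669677734) 762
[ 463. -130.   28.]
[ 505. -151.   28.]
[ 466. -234.   28.]
[ 424. -213.   28.]
10 449.4 [  0.    0.  -41.3]
0.711 -0.546 -0.063 0 0 -0.034; 0.749 -0.493 -0.063 0 0 -0.034; 0.782 -0.438 -0.063 0 0 -0.034; 0.812 -0.381 -0.063 0 0 -0.034; 0.837 -0.321 -0.063 0 0 -0.034
0.858 -0.26 -0.063 0 0 -0.034; 0.875 -0.197 -0.062 0 0 -0.034; 0.887 -0.134 -0.062 0 0 -0.034; 0.894 -0.07 -0.062 0 0 -0.034; 0.897 -0.005 -0.062 0 0 -0.034
```

Emit:
{"fn": "drive_tool", "kwargs": {
  "motion": "0.71 -0.55 -0.06 0 0 -0.034; 0.75 -0.49 -0.06 0 0 -0.034; 0.78 -0.44 -0.06 0 0 -0.034; 0.81 -0.38 -0.06 0 0 -0.034; 0.84 -0.32 -0.06 0 0 -0.034",
  "gripper": -1
}}

```text
clock: 1.48
position: [362.0, -372.9, 214.1]
ee_rot: [3.141, 0.0, 0.777]
wrist_force: [0.1, -1.1, -0.3]
finger_gap: 87.8
grasp_force: 0.0
```

Emit:
{"fn": "drive_tool", "kwargs": {
  "motion": "0.86 -0.26 -0.06 0 0 -0.034; 0.87 -0.2 -0.06 0 0 -0.034; 0.89 -0.13 -0.06 0 0 -0.034; 0.89 -0.07 -0.06 0 0 -0.034; 0.9 0 -0.06 0 0 -0.034"
}}

```text
clock: 2.1
position: [470.4, -176.8, 229.1]
ee_rot: [3.141, 0.0, 1.133]
wrist_force: [0.2, -0.1, -0.4]
finger_gap: 88.1
grasp_force: 0.0
```

Emit:
{"fn": "drive_tool", "kwargs": {
  "motion": "0 0 0 0 0 0; 0 0 0 0 0 0"
}}

```text
clock: 2.35
position: [469.4, -178.6, 228.7]
ee_rot: [-3.141, 0.001, 1.13]
wrist_force: [-0.3, -0.1, -0.4]
finger_gap: 87.6
grasp_force: 0.0
```

Run:
```python
from h import *
P,R=pose(); print(P,R.as_euler("xyz"),np.round(get_state()["joints"],2))
w=snapshot("wrist"); im=w["img"]; cv2.imwrite("pics/w1.png",im)
print(w["mtx"],w["tool_from_camera"])
for l,z in dict(bowl=28,tray=0,peg_free=12,rack=0,bowl_b=22).items():
    for d in place_of(w,l)[:2]: print(l,np.round(d["at"]),round(d["confidence"],2),np.round(w2z(w,d["at"],P,R,z)))
```

```text
[ 469.43673001 -178.63331513  228.66105459] [-3.14146505e+00  6.16847941e-04  1.13010915e+00] [ 0.59  0.2  -0.37  1.83  0.08  1.13 -0.25]
[[297.31863964   0.         253.48719693]
 [  0.         297.31863964 194.13504351]
 [  0.           0.           1.        ]] [[-4.48148092e-05 -9.66866696e-01 -2.55281786e-01  6.89378340e+01]
 [ 9.99999931e-01 -1.37481231e-04  3.45152777e-04 -1.09404502e-01]
 [-3.68813179e-04 -2.55281753e-01  9.66866635e-01 -1.85555377e+02]
 [ 0.00000000e+00  0.00000000e+00  0.00000000e+00  1.00000000e+00]]
bowl [252. 169.] 0.63 [ 468. -177.   28.]
tray [313. 170.] 0.65 [ 544. -220.    0.]
bowl_b [252. 169.] 0.63 [ 468. -178.   22.]
```

View pics/w1.png

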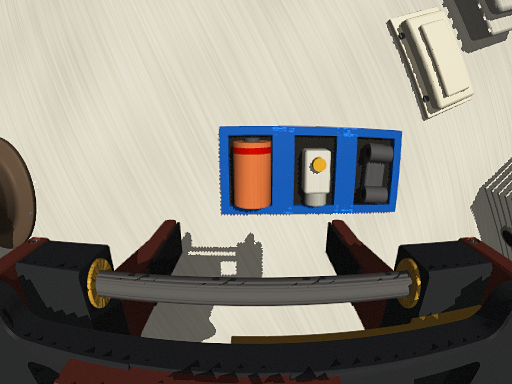

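The wrist view shows the bowl at (252,170), axis along the image column, red end up, well aligned between the fingers. I'll measure its axis from the colour mask.

Run:
```python
from h import *
P,R=pose(); w=snapshot("wrist"); im=w["img"].astype(int)
m=((im[:,:,2]-im[:,:,0]>60)).astype(np.uint8); m[:, :225]=0; m[:,280:]=0; m[:125]=0;m[215:]=0
pts=[]
for r in range(143,206,4):
    c=np.flatnonzero(m[r]); 
    a=w2z(w,(c[0]-.5,r),P,R,28)
    b=w2z(w,(c[-1]+.5,r),P,R,28); pts.append((a+b)/2)
    if r%16==15: print(r,c[0],c[-1],np.round(np.linalg.norm(b-a),1))
pts=np.array(pts); u,s,v=np.linalg.svd(pts-pts.mean(0)); print("axis deg",np.rad2deg(np.arctan2(v[0][1],v[0][0]))%180, s, np.round(pts[[0,-1]],1))
rows=np.flatnonzero(m[:,253]); print(rows[[0,-1]],[np.round(w2z(w,(253,r),P,R,z),1) for r,z in((rows[0],45),(rows[0],28),(rows[-1],45),(rows[-1],28))])
```

```text
143 233 270 49.4
159 234 270 48.5
175 234 270 49.0
191 234 270 49.6
axis deg 65.0418462609311 [99.64571748  0.90080549  0.        ] [[ 482.3 -145.5   28. ]
 [ 448.2 -219.1   28. ]]
[142 208] [array([ 485.3, -143.9,   45. ]), array([ 484.6, -145.2,   28. ]), array([ 448.7, -221.2,   45. ]), array([ 446.4, -226.1,   28. ])]
```

```bash
cat >> h.py <<'E'
def tool(yaw,tilt):
    # tool x heading `yaw`; tool pitched up by `tilt` deg (0 = pointing down, 90 = tool z level along yaw)
    return down(yaw)*Ro.from_euler("y",-tilt,degrees=True)
E
python3 - <<'E'
from h import *
T=tool(np.deg2rad(65),-15); print(T.apply([0,0,1]),T.apply([1,0,0]))
plan([467.5,-178.5,90],T);
E
```

```text
[ 0.10938165  0.23456972 -0.96592583] [0.40821789 0.8754261  0.25881905]
3 138.7 [ 0.  15.  -0.3]
-0.005 -0.012 0.925 0 0.042 -0.001; -0.086 -0.012 0.921 0 0.042 -0.001; -0.166 -0.012 0.91 0 0.042 -0.001
```

```bash
sed -i 's/"y",-tilt/"y",tilt/' h.py
python3 - <<'E'
from h import *
T=tool(np.deg2rad(65),-15); print(T.apply([0,0,1]),T.apply([1,0,0]))
plan([467.5,-178.5,90],T);
E
```

```text
[-0.10938165 -0.23456972 -0.96592583] [ 0.40821789  0.8754261  -0.25881905]
3 138.7 [ -0.  -15.   -0.3]
-0.005 -0.012 0.925 -0 -0.042 -0.001; 0.075 -0.012 0.922 -0 -0.042 -0.001; 0.155 -0.012 0.912 -0 -0.042 -0.001
```

Emit:
{"fn": "drive_tool", "kwargs": {
  "motion": "0 -0.01 0.92 0 -0.042 -0.001; 0.08 -0.01 0.92 0 -0.042 -0.001; 0.16 -0.01 0.91 0 -0.042 -0.001; 0 0 0 0 0 0; 0 0 0 0 0 0"
}}

```text
clock: 3.32
position: [469.0, -178.0, 91.7]
ee_rot: [3.142, 0.262, 1.137]
wrist_force: [0.5, -0.6, -0.3]
finger_gap: 87.5
grasp_force: 0.0
```

Run:
```python
from h import *
print(pose()[0],np.round(get_state()["joints"],2))
plan([467.5,-178.5,17.5],tool(np.deg2rad(65),-15),3)
w=snapshot("wrist"); cv2.imwrite("pics/w2.png",w["img"])
```

```text
[ 468.99026217 -177.98897856   91.71816834] [ 0.34  0.4  -0.33  1.96  0.45  0.96 -0.7 ]
3 74.2 [0.  0.  0.1]
0.121 -0.008 0.48 0 0 0; 0.121 -0.008 0.48 0 0 0; 0.121 -0.008 0.48 0 0 0
```

View pics/w2.png

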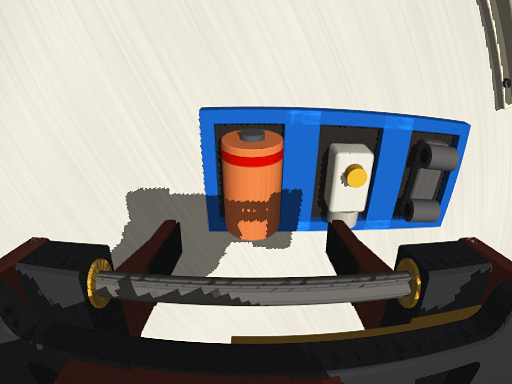

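The bowl sits between the fingers. Before grasping I'll check whether the wrist can reach the final tipped pose by fitting the arm's kinematics to the readings so far.

Run:
```python
from h import *
import itertools
from scipy.optimize import least_squares
s=get_state()
D=[([1.0838,.41191,-.01274,1.59702,.00561,1.13432,-.08221],[253.9,-570.5,197.9],[-3.13997,.0001,.4188]),
([.59,.2,-.37,1.83,.08,1.13,-.25],[469.4,-178.6,228.7],[-3.1415,.0006,1.1301]),
(list(s["joints"]),list(s["position"]),list(s["ee_rot"]))]
print(np.round(s["joints"],4))
def rot(q,sg,o):
    return [Ro.from_euler("z" if i%2==0 else "y", sg[i]*q[i]+(o if i==6 else 0)) for i in range(7)]
best=[]
for s3,s5,s7 in itertools.product((1,-1),repeat=3):
  for s1 in (1,-1):
   for o in (0,np.pi/2,np.pi,-np.pi/2):
    sg=[s1,1,s3,1,s5,1,s7]; e=0
    for q,p,r in D:
        R=Ro.identity()
        for x in rot(q,sg,o): R=R*x
        e+=(R.inv()*Ro.from_euler("xyz",r)).magnitude()
    best.append((e,sg,o))
best.sort(key=lambda b:b[0]); print(best[:4])
_,sg,o=best[0]
A=[];B=[]
for q,p,r in D:
    X=[Ro.identity()]
    for x in rot(q,sg,o): X.append(X[-1]*x)
    # h ; a after j1 (x); L1 along z after j3; elbow x offset; L2 after j5 (z); offs; L3 after j7 z
    cols=[[0,0,1],X[3].apply([0,0,1]),X[5].apply([0,0,1]),X[7].apply([0,0,1])]
    A.append(np.array(cols,float).T);B.append(p)
A=np.vstack(A);B=np.hstack(B)
x,res,*_=np.linalg.lstsq(A,B,rcond=None); print(x,np.round(A@x-B,1))
```

```text
[ 0.3436  0.3967 -0.3316  1.9611  0.4536  0.9609 -0.6981]
[(0.004089976346603069, [-1, 1, -1, 1, -1, 1, -1], 1.5707963267948966), (0.989068462411467, [-1, 1, 1, 1, 1, 1, 1], 1.5707963267948966), (1.0792833366762828, [-1, 1, -1, 1, 1, 1, -1], 1.5707963267948966), (1.2539962636866413, [-1, 1, 1, 1, -1, 1, 1], 1.5707963267948966)]
[297.10241276 637.48184583 412.98019748 516.56102152] [44.8 17.7 -8.4 -0.3 37.1 -1.1  5.2 -1.   9.5]
```

```bash
cat > kin.py <<'E'
from h import *
from scipy.optimize import least_squares
sg=[-1,1,-1,1,-1,1,-1]; o=np.pi/2
lo=np.array([-2.95,-.29,-1.47,.14,-1.03,.13,-2.86])+.03; hi=np.array([2.95,1.99,1.44,2.54,4.17,1.85,2.86])-.03
D=[([1.0838,.41191,-.01274,1.59702,.00561,1.13432,-.08221],[253.9,-570.5,197.9]),
([.59,.2,-.37,1.83,.08,1.13,-.25],[469.4,-178.6,228.7]),
([0.3436,0.3967,-0.3316,1.9611,0.4536,0.9609,-0.6981],[468.99,-177.99,91.72])]
def chain(q):
    X=[Ro.identity()]
    for i in range(7): X.append(X[-1]*Ro.from_euler("z" if i%2==0 else "y", sg[i]*q[i]+(o if i==6 else 0)))
    return X
def cols(q):
    X=chain(q); z=[0,0,1]; x=[1,0,0]
    return np.array([z,X[3].apply(z),X[5].apply(z),X[7].apply(z),X[3].apply(x)-X[4].apply(x),X[6].apply(x)]).T
A=np.vstack([cols(q) for q,_ in D]); B=np.hstack([p for _,p in D]); 
W=np.repeat([1,.2,1],3)
L=np.linalg.lstsq(A*W[:,None],B*W,rcond=None)[0]
def fk(q): return cols(q)@L, chain(q)[-1]
def ik(p,R,seeds=40,rng=np.random.default_rng(0)):
    out=[]
    mid=(lo+hi)/2
    for _ in range(seeds):
        f=lambda q:np.r_[(fk(q)[0]-p)/100,(fk(q)[1].inv()*R).as_rotvec()*2]
        r=least_squares(f,rng.uniform(lo,hi),bounds=(lo,hi),max_nfev=60)
        out.append((np.linalg.norm(r.fun),r.x))
    out.sort(key=lambda t:t[0]); return out
E
python3 - <<'E'
from kin import *
print(np.round(L,1),np.round(A@L-B,1))
for yaw in (65,80,90,100,-110,-100,-90,-80,-70):
  for flip in (0,1):
    T=tool(np.deg2rad(yaw),75)
    if flip: T=T*Ro.from_euler("z",180,degrees=True)
    P=np.array([590,208,64+60])+T.apply([0,0,11])
    r=ik(P,T,14); ok=[q for e,q in r if e<.02]
    print(yaw,flip,round(r[0][0],3),len(ok),np.round(r[0][1],2))
E
```

```text
[ 68.  729.  576.7 297.5   6.9 199.9] [ 41.7  22.1  -0.2 -26.   34.3  13.9   0.7  -0.4  -0.4]
65 0 0.025 0 [ 1.06  1.2  -1.44  2.1  -0.4   0.16  0.18]
65 1 0.042 0 [ 1.06  1.22 -1.41  2.12 -0.5   0.16 -2.83]
80 0 0.0 4 [ 0.91  1.09 -1.04  2.13 -1.    0.53  0.98]
80 1 0.0 3 [ 0.9   1.09 -1.03  2.13 -1.    0.53 -2.16]
90 0 0.0 5 [ 0.74  0.99 -0.86  2.02 -0.93  0.8   0.92]
90 1 0.0 1 [ 0.7   0.96 -0.77  2.04 -1.    0.85 -2.14]
100 0 0.0 8 [ 0.49  0.88 -0.52  1.95 -0.99  1.11  1.04]
100 1 0.473 0 [ 0.75  1.15 -1.44  1.74 -0.01  0.83  2.83]
-110 0 0.0 6 [-0.77  0.97  0.4   1.58  0.52  1.66  2.19]
-110 1 0.0 8 [-0.52  0.93 -0.1   1.65  0.66  1.8  -1.29]
-100 0 0.0 5 [-0.83  0.94  0.38  1.63  0.62  1.57  2.19]
-100 1 0.0 8 [-1.05  1.09  0.93  1.56  0.36  1.43 -0.54]
-90 0 0.0 6 [-0.6   0.89 -0.13  1.77  0.89  1.69  1.88]
-90 1 0.0 10 [-1.1   1.04  0.85  1.63  0.48  1.33 -0.61]
-80 0 0.0 9 [-1.15  1.    0.79  1.71  0.6   1.22  2.45]
-80 1 0.0 8 [-1.09  0.96  0.64  1.74  0.69  1.28 -0.81]
-70 0 0.0 5 [-0.8   0.84  0.03  1.93  1.07  1.46  1.92]
-70 1 0.0 10 [-1.39  1.25  1.4   1.7   0.13  0.94 -0.06]
```

Only a rough fit, but it shows the hand should approach the peg from its +y side (tool z towards -y), where joints stay mid-range and the hand clears the grey bowl. Descend and grip.

Emit:
{"fn": "drive_tool", "kwargs": {
  "motion": "0.12 -0.01 0.48 0 0 0; 0.12 -0.01 0.48 0 0 0; 0.12 -0.01 0.48 0 0 0; 0 0 0 0 0 0; 0 0 0 0 0 0"
}}

```text
clock: 4.0
position: [467.5, -179.0, 18.1]
ee_rot: [3.14, 0.263, 1.135]
wrist_force: [0.6, 1.0, 0.0]
finger_gap: 88.1
grasp_force: 0.0
```

Emit:
{"fn": "drive_tool", "kwargs": {
  "motion": "0 0 0 0 0 0; 0 0 0 0 0 0; 0 0 0 0 0 0; 0 0 0 0 0 0; 0 0 0 0 0 0",
  "gripper": 1,
  "newtons": 45
}}

```text
clock: 4.62
position: [466.7, -178.1, 16.2]
ee_rot: [-3.141, 0.264, 1.137]
wrist_force: [0.4, -0.3, -0.4]
finger_gap: 42.8
grasp_force: 42.7
```

Run:
```python
from h import *
print(pose()[0],get_state()["joints"],get_state()["finger_gap"],get_state()["grasp_force"])
plan([467.5,-178.5,250],tool(np.deg2rad(65),-15))
w=snapshot("wrist"); cv2.imwrite("pics/w3.png",w["img"])
```

```text
[ 466.67707389 -178.06007023   16.24346461] [ 0.30809897  0.51013854 -0.29408634  2.01653058  0.54182625  0.81648966
 -0.80253992] 42.750353513596124 42.71103871520609
5 233.8 [0.  0.1 0.2]
-0.244 0.003 -0.903 0 0 0; -0.244 0.003 -0.903 0 0 0; -0.243 0.004 -0.903 0 0 0; -0.243 0.004 -0.903 0 0 0; -0.243 0.004 -0.903 0 0 0
```

View pics/w3.png

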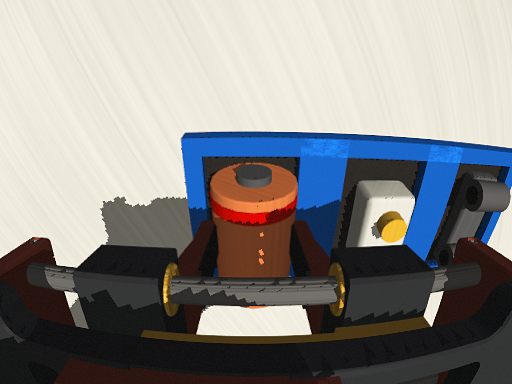

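The wrist view shows the fingers on both sides of the bowl near mid-length. The gap reads 42.8 rather than 50, so I'll lift gently first and check the hold.

Emit:
{"fn": "drive_tool", "kwargs": {
  "motion": "-0.08 0 -0.3 0 0 0; -0.08 0 -0.3 0 0 0; -0.08 0 -0.3 0 0 0; -0.08 0 -0.3 0 0 0; 0 0 0 0 0 0"
}}

```text
clock: 5.3
position: [467.5, -178.1, 79.8]
ee_rot: [3.14, 0.263, 1.136]
wrist_force: [-0.1, -0.7, -1.7]
finger_gap: 42.3
grasp_force: 42.5
```

Run:
```python
from h import *
s=get_state();print(s["position"],s["finger_gap"],s["grasp_force"],s["wrist_force"],s["moment"])
w=snapshot("wrist"); p=snapshot("scene"); 
c=cv2.resize(p["img"][110:260,90:240],(450,450),interpolation=cv2.INTER_CUBIC)
cv2.imwrite("pics/s4.png",np.hstack([cv2.resize(w["img"][130:310,130:380],(350,450)),c]))
```

```text
[ 467.47385667 -178.11523494   79.84534246] 42.34778943058448 42.549002137966454 [-0.13006232 -0.66990192 -1.69735399] [ 0.24666078 -0.14520982  0.04640043]
```

View pics/s4.png

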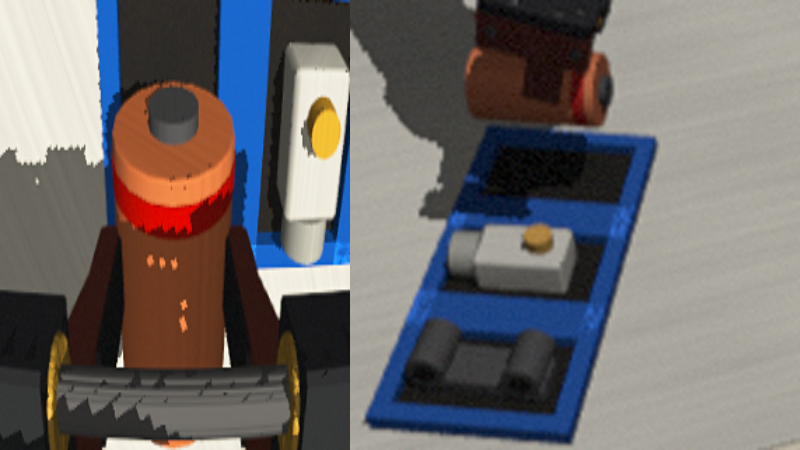

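The bowl is lifted out of its pocket and held level, carb and rocker untouched. Next, refine the kinematics with the new samples and check the turn path.

```bash
python3 - <<'E'
s=open('kin.py').read()
s=s.replace("[468.99,-177.99,91.72])]","[468.99,-177.99,91.72]),\n([0.30809897,0.51013854,-0.29408634,2.01653058,0.54182625,0.81648966,-0.80253992],[466.7,-178.06,16.24])]\nst=get_state(); D.append((list(st['joints']),list(st['position'])))")
s=s.replace("X[6].apply(x)]","X[6].apply(x),X[1].apply([0,1,0]),X[3].apply([0,1,0]),X[5].apply([0,1,0])]")
s=s.replace("[1,.2,1],3","[1,.2,1,1,1],3")
s=s.replace("L=np.linalg.lstsq(A*W[:,None],B*W,rcond=None)[0]","L=np.linalg.lstsq(np.vstack([A*W[:,None],np.diag([0,0,0,0,1,1,1,1,1])*.01]),np.r_[B*W,np.zeros(9)],rcond=None)[0]")
open('kin.py','w').write(s)
E
python3 - <<'E'
from kin import *
print(np.round(L,1),np.round(A@L-B,1))
def track(q,wps,n=15):
    for (p,T,name) in wps:
        p0,R0=fk(q); rv=(R0.inv()*T).as_rotvec()
        for i in range(1,n+1):
            pi=p0+(p-p0)*i/n; Ri=R0*Ro.from_rotvec(rv*i/n)
            f=lambda x:np.r_[(fk(x)[0]-pi)/50,(fk(x)[1].inv()*Ri).as_rotvec()*4,.02*(x-q)]
            q=least_squares(f,np.clip(q,lo+1e-6,hi-1e-6),bounds=(lo,hi)).x
        print(name,np.round(q,2),np.round(fk(q)[0]-p,0),round((fk(q)[1].inv()*T).magnitude(),2))
q0=np.array(st["joints"]); d=np.deg2rad
for fy in (-90,-105,-75):
  for sgn in (-1,1):
    print(fy,sgn)
    y1=65+sgn*77 if sgn<0 else 65+100; 
    track(q0,[(np.array([467,-178,250]),tool(d(65),-15),"lift"),(np.array([480,0,300]),tool(d(y1),0),"mid"),(np.array([540,200,300]),tool(d(fy),0),"over"),(np.array([590,220,300]),tool(d(fy),75),"tipped"),(np.array([590,200,135]),tool(d(fy),75),"on"),(np.array([590,200,70]),tool(d(fy),75),"down")])
E
```

```text
[290.5 522.4 440.8 387.9   7.4  -5.3 -35.8 -19.2   6.6] [ 0.1  0.   0.  -1.7 -0.6  0.1  0.1 -0.4  0.3 -0.   0.3 -0.1 -0.1  0.1
 -0.2]
-90 -1
lift [ 0.38  0.22 -0.36  1.78  0.33  1.28 -0.53] [-0.  0. -0.] 0.0
mid [ 0.2   0.1  -0.33  1.77  0.04  1.28 -1.92] [-0. -0.  0.] 0.0
over [-1.25  0.6   1.41  1.61 -0.65  1.52 -2.83] [ 6. -5. -5.] 0.13
tipped [-1.31  1.33  1.41  1.09 -0.    1.82 -2.83] [ 6. -4. 10.] 0.41
on [-1.39  1.51  1.41  1.31 -0.25  1.58 -2.83] [ -0. -11.   6.] 0.48
down [-1.42  1.58  1.41  1.38 -0.37  1.48 -2.83] [ -3. -16.   5.] 0.5
-90 1
lift [ 0.38  0.22 -0.36  1.78  0.33  1.28 -0.53] [-0.  0. -0.] 0.0
mid [ 0.46  0.14 -0.62  1.75  0.08  1.28  1.13] [ 0.  0. -0.] 0.0
over [ 0.25  0.42 -0.96  1.51  0.35  1.39  2.41] [-0.  0. -0.] 0.0
tipped [-1.29  1.18  1.09  1.12  0.23  1.82  2.83] [-0. -0. -0.] 0.0
on [-1.28  1.34  1.    1.2   0.11  1.68  2.67] [0. 0. 0.] 0.0
down [-1.26  1.42  0.97  1.17  0.07  1.65  2.62] [-0. -0.  0.] 0.0
-105 -1
lift [ 0.38  0.22 -0.36  1.78  0.33  1.28 -0.53] [-0.  0. -0.] 0.0
mid [ 0.2   0.1  -0.33  1.77  0.04  1.28 -1.92] [-0. -0.  0.] 0.0
over
[... 808 characters left out ...]
.92] [-0. -0.  0.] 0.0
over [-1.34  0.49  1.32  1.64 -0.48  1.39 -2.83] [ 0. -0. -0.] 0.0
tipped [-1.48  1.25  1.41  1.32  0.01  1.54 -2.83] [ 8. -0.  6.] 0.37
on [-1.56  1.47  1.41  1.57 -0.27  1.25 -2.83] [ 2. -9. -1.] 0.39
down [-1.6   1.58  1.41  1.64 -0.42  1.15 -2.83] [ -1. -13.  -2.] 0.38
-75 1
lift [ 0.38  0.22 -0.36  1.78  0.33  1.28 -0.53] [-0.  0. -0.] 0.0
mid [ 0.46  0.14 -0.62  1.75  0.08  1.28  1.13] [ 0.  0. -0.] 0.0
over [ 0.27  0.44 -1.    1.51  0.37  1.4   2.66] [-0.  0. -0.] 0.0
tipped [-1.11  0.83  0.3   1.35  0.81  1.82  2.44] [ 0. -0. -0.] 0.0
on [-1.07  1.02  0.26  1.42  0.75  1.65  2.24] [0. 0. 0.] 0.0
down [-1.06  1.12  0.25  1.39  0.73  1.61  2.18] [-0. -0.  0.] 0.0
```

```bash
python3 - <<'E'
s="""
def track(q,wps,n=12,lim=None):
    for (p,T,name) in wps:
        p0,R0=fk(q); rv=(R0.inv()*T).as_rotvec(); j=0
        for i in range(1,n+1):
            pi=p0+(p-p0)*i/n; Ri=R0*Ro.from_rotvec(rv*i/n); qp=q
            f=lambda x:np.r_[(fk(x)[0]-pi)/50,(fk(x)[1].inv()*Ri).as_rotvec()*4,.02*(x-qp)]
            q=least_squares(f,np.clip(q,lo+1e-6,hi-1e-6),bounds=(lo,hi)).x; j=max(j,abs(q-qp).max())
        print(name,np.round(q,2),np.round(fk(q)[0]-p,0),round((fk(q)[1].inv()*T).magnitude(),2),"maxstep",round(j,2))
    return q
"""
open('kin.py','a').write(s)
E
python3 - <<'E'
from kin import *
q0=np.array(st["joints"]); d=np.deg2rad
for fy in (80,90,100):
    print(fy)
    track(q0,[(np.array([467,-178,300]),tool(d(65),-15),"lift"),(np.array([520,0,320]),tool(d(fy),0),"mid"),(np.array([590,200,300]),tool(d(fy),75),"tipped"),(np.array([590,210,135]),tool(d(fy),75),"on"),(np.array([590,210,70]),tool(d(fy),75),"down")])
for fy in (-70,-60):
    print(fy)
    track(q0,[(np.array([467,-178,300]),tool(d(65),-15),"lift"),(np.array([480,0,300]),tool(d(165),0),"mid"),(np.array([540,200,300]),tool(d(fy),0),"over"),(np.array([590,220,300]),tool(d(fy),40),"half"),(np.array([590,220,300]),tool(d(fy),75),"tipped"),(np.array([590,210,135]),tool(d(fy),75),"on"),(np.array([590,210,70]),tool(d(fy),75),"down")])
E
```

```text
80
lift [ 0.38  0.18 -0.36  1.7   0.31  1.38 -0.48] [-0.  0. -0.] 0.0 maxstep 0.04
mid [ 0.32  0.19 -0.48  1.63  0.09  1.34 -0.35] [-0.  0. -0.] 0.0 maxstep 0.02
tipped [ 0.88  0.72 -0.92  1.91 -1.    0.95  0.65] [ 0. -0.  0.] 0.0 maxstep 0.15
on [ 0.81  1.01 -0.84  1.94 -0.98  0.78  0.91] [ 0. -0.  0.] 0.0 maxstep 0.03
down [ 0.79  1.13 -0.8   1.92 -0.96  0.74  0.99] [-0. -0.  0.] 0.0 maxstep 0.01
90
lift [ 0.38  0.18 -0.36  1.7   0.31  1.38 -0.48] [-0.  0. -0.] 0.0 maxstep 0.04
mid [ 0.33  0.19 -0.5   1.63  0.09  1.34 -0.18] [-0.  0. -0.] 0.0 maxstep 0.03
tipped [ 0.71  0.73 -0.74  1.75 -0.92  1.18  0.62] [ 0. -0.  0.] 0.0 maxstep 0.1
on [ 0.66  0.99 -0.68  1.78 -0.88  1.02  0.84] [ 0. -0.  0.] 0.0 maxstep 0.02
down [ 0.64  1.1  -0.65  1.76 -0.86  0.98  0.91] [-0. -0.  0.] 0.0 maxstep 0.01
100
lift [ 0.38  0.18 -0.36  1.7   0.31  1.38 -0.48] [-0.  0. -0.] 0.0 maxstep 0.04
mid [ 0.35  0.19 -0.52  1.63  0.1   1.34 -0.01] [ 0.  0. -0.] 0.0 maxstep 0.04
tipped [ 0.64  0.82 -0.73  1.58 -0.79  1.34  0.55] [ 0. -0.  0.] 0.0 maxstep 0.1
on [ 0.59  1.04 -0.67  1.61 -0.72  1.19  0.73] [-0. -
[... 523 characters left out ...]
98  0.11  1.47  0.88  1.67  2.17] [0. 0. 0.] 0.0 maxstep 0.02
down [-1.01  1.08  0.1   1.45  0.87  1.63  2.11] [-0. -0.  0.] 0.0 maxstep 0.01
-60
lift [ 0.38  0.18 -0.36  1.7   0.31  1.38 -0.48] [-0.  0. -0.] 0.0 maxstep 0.04
mid [ 0.44  0.13 -0.59  1.75  0.08  1.28  1.14] [ 0.  0. -0.] 0.0 maxstep 0.14
over [ 0.36  0.52 -1.18  1.5   0.48  1.45  2.83] [-0.  0. -0.] 0.0 maxstep 0.2
half [-0.25  0.59 -0.9   1.48  1.01  1.75  2.45] [-0. -0.  0.] 0.0 maxstep 0.05
tipped [-0.91  0.69 -0.16  1.58  1.11  1.82  2.29] [ 0. -0. -0.] 0.0 maxstep 0.08
on [-0.9   0.92 -0.16  1.63  1.11  1.69  2.05] [0. 0. 0.] 0.0 maxstep 0.02
down [-0.9   1.02 -0.15  1.6   1.11  1.66  1.98] [-0. -0.  0.] 0.0 maxstep 0.01
```

Approaching from -y at heading 100° works, with joints inside their ranges and a much shorter path. Now measure the peg precisely, since the arm is clear of both views.

Run:
```python
from kin import *
d=np.deg2rad
P=np.array([466.7,-178.1,16.2]); Rg=Ro.from_euler("xyz",[3.1415,.263,1.136])
b=Rg.inv().apply(np.array([466.5,-180.5,28])-P); print("bowl in tool",np.round(b,1))
rays=[]
for n in ("top","scene"):
    p=snapshot(n); im=p["img"].astype(int); 
    m=((im[:,:,2]-im[:,:,0]>45)&(im[:,:,1]-im[:,:,0]>20)).astype(np.uint8)
    x0,x1,y0,y1=(140,185,195,235) if n=="top" else (335,375,130,180)
    mm=np.zeros_like(m); mm[y0:y1,x0:x1]=m[y0:y1,x0:x1]
    ys,xs=np.nonzero(mm); print(n,len(xs),xs.min(),xs.max(),ys.min(),ys.max(),"p",[ (np.round(q["at"],1),round(q["confidence"],2)) for q in place_of(p,"peg_free")[:1]],[(q["bbox"],round(q["confidence"],2)) for q in look_for(p,"peg_free")[:1]])
    # model fit: project peg solid silhouette, match mask centroid/extent
    R=np.array(p["R"]);t=np.array(p["t"]);K=np.array(p["mtx"])
    a=np.linspace(0,2*np.pi,40); V=np.array([[r*np.cos(k),r*np.sin(k),z] for r,z in((15,22),(15,62),(5,80)) for k in a])
    def sil(xy):
        X=(V+[xy[0],xy[1],0])@R.T+t; u=X@K.T; u=u[:,:2]/u[:,2:]
        c=np.zeros(m.shape,np.uint8); big=np.zeros((m.shape[0]*8,m.shape[1]*8),np.uint8)
        cv2.fillConvexPoly(big,np.round(cv2.convexHull(((u+.5)*8).astype(np.float32))).astype(np.int32),255)
        return cv2.resize(big,(m.shape[1],m.shape[0]),interpolation=cv2.INTER_AREA)/255.
    best=min(((np.abs(sil((x,y))[y0:y1,x0:x1]-mm[y0:y1,x0:x1]).sum(),x,y) for x in range(576,604,2) for y in range(194,224,2)))
    print("fit",best)
```

```text
bowl in tool [ -5.3   0.8 -10.8]
top 74 152 162 208 217 p [(array([159.9, 215.4]), 0.52)] []
fit (np.float64(104.71764705882352), 592, 210)
scene 331 347 362 139 168 p [(array([349.8, 162.5]), 0.57)] [([338.0, 138.1, 28.7, 36.5], 0.63)]
fit (np.float64(69.7764705882353), 592, 210)
```

Emit:
{"fn": "drive_tool", "kwargs": {
  "motion": "-0.24 0 -0.9 0 0 0; -0.24 0 -0.9 0 0 0; -0.24 0 -0.9 0 0 0; -0.24 0 -0.9 0 0 0; -0.12 0 -0.5 0 0 0"
}}

```text
clock: 6.32
position: [467.7, -176.7, 292.6]
ee_rot: [3.14, 0.263, 1.137]
wrist_force: [0.3, 0.9, -1.9]
finger_gap: 42.6
grasp_force: 42.5
```

Run:
```python
from kin import *
d=np.deg2rad
print(pose()[0],get_state()["finger_gap"])
plan([520,0,320],tool(d(100),0))
q=track(np.array(st["joints"]),[(np.array([520,0,320]),tool(d(100),0),"mid")])
```

```text
[ 467.73187073 -176.73193099  292.5887821 ] 42.6363344581365
4 186.3 [ -4.5  14.6 -34.7]
0.845 -0.134 -0.37 -0.009 0.031 -0.072; 0.876 0.003 -0.316 -0.009 0.031 -0.072; 0.884 0.142 -0.258 -0.009 0.031 -0.072; 0.866 0.279 -0.198 -0.009 0.031 -0.072
mid [ 0.36  0.19 -0.52  1.64  0.1   1.34 -0.01] [ 0.  0. -0.] 0.0 maxstep 0.04
```

Both views agree on the peg at (592, 210).

Emit:
{"fn": "drive_tool", "kwargs": {
  "motion": "0.84 -0.13 -0.37 -0.009 0.031 -0.072; 0.88 0 -0.32 -0.009 0.031 -0.072; 0.88 0.14 -0.26 -0.009 0.031 -0.072; 0.87 0.28 -0.2 -0.009 0.031 -0.072; 0 0 0 0 0 0"
}}

```text
clock: 6.95
position: [520.0, 2.2, 318.6]
ee_rot: [-3.139, -0.007, 1.748]
wrist_force: [-1.0, -0.4, -2.0]
finger_gap: 42.4
grasp_force: 42.6
```

```bash
cat >> h.py <<'E'
b=np.array([-5.3,.8,-10.8]); T=tool(np.deg2rad(100),75)
def tcp(bc,T=T): return np.array(bc)-T.apply(b)
E
python3 - <<'E'
from h import *
print(pose()[0])
t=tcp([592,210,210]); print(t); plan(t,T)
E
```

```text
[520.0138311    2.24903349 318.57874688]
[589.16245588 221.48549599 212.32416119]
8 253.3 [-0.2 74.6 -0. ]
0.507 0.267 0.268 -0 0.078 -0; 0.457 0.267 0.347 -0 0.078 -0; 0.395 0.267 0.417 -0 0.078 -0; 0.322 0.267 0.475 -0 0.078 -0; 0.241 0.267 0.521 -0 0.078 -0
0.153 0.266 0.554 -0 0.078 -0; 0.061 0.266 0.571 -0 0.078 -0; -0.032 0.266 0.574 -0 0.078 -0
```

Emit:
{"fn": "drive_tool", "kwargs": {
  "motion": "0.51 0.27 0.27 0 0.078 0; 0.46 0.27 0.35 0 0.078 0; 0.4 0.27 0.42 0 0.078 0; 0.32 0.27 0.48 0 0.078 0; 0.24 0.27 0.52 0 0.078 0"
}}

```text
clock: 7.58
position: [564.5, 136.2, 250.3]
ee_rot: [-3.134, -0.825, 1.735]
wrist_force: [0.5, 0.6, -2.8]
finger_gap: 42.4
grasp_force: 42.7
```

Emit:
{"fn": "drive_tool", "kwargs": {
  "motion": "0.15 0.27 0.55 0 0.078 0; 0.06 0.27 0.57 0 0.078 0; -0.03 0.27 0.57 0 0.078 0; 0 0 0 0 0 0; 0 0 0 0 0 0"
}}

```text
clock: 8.2
position: [590.9, 218.6, 211.9]
ee_rot: [-3.126, -1.31, 1.728]
wrist_force: [0.6, 0.4, -0.4]
finger_gap: 42.1
grasp_force: 42.8
```

Run:
```python
from h import *
print(pose()[0],np.round(get_state()["joints"],2))
plan(tcp([592,210,190]),T)
p=snapshot("scene");q=snapshot("top")
def proj(p,X):
    u=np.array(p["mtx"])@(np.array(p["R"])@X+np.array(p["t"])); return u[:2]/u[2]
P,R=pose(); bc=P+R.apply(b); ax=R.apply([np.cos(np.deg2rad(15)),0,np.sin(np.deg2rad(15))]); print(bc,ax)
a=p["img"].copy(); 
for v in (bc+42*ax,bc-42*ax,np.array([592,210,80.])): cv2.circle(a,tuple(int(round(k)) for k in proj(p,v)),1,(0,255,0),-1); print(proj(p,v))
A=cv2.resize(a[40:190,270:410],(560,600),interpolation=cv2.INTER_CUBIC)
cv2.imwrite("pics/s5.png",A)
```

```text
[590.86324648 218.58565172 211.91724883] [ 0.62  0.93 -0.73  1.62 -0.75  1.23  0.63]
1 19.9 [ 0.1 -0.1 -0.3]
-0.363 -0.022 0.162 0.001 -0.001 -0.002
[594.17926297 207.29549784 211.87260303] [-0.08656355  0.49364039  0.86534728]
[380.05525796  64.52042485]
[354.96850005 104.79017749]
[356.78447385 139.5651846 ]
```

View pics/s5.png

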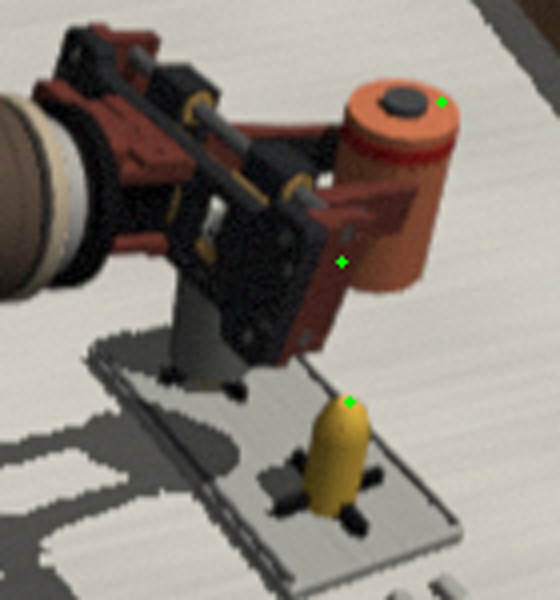

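The bowl is upright above the peg, roughly parallel to it (my projected axis used the wrong tilt sign). I'll fit the bowl's actual pose in both fixed views.

```bash
cat > fit.py <<'E'
from h import *
from scipy.optimize import minimize
ang=np.linspace(0,2*np.pi,48)
def solid(R,prof): return np.vstack([np.c_[r*np.cos(ang),r*np.sin(ang),np.full(48,h)] for r,h in prof])
def proj(p,X):
    u=(X@np.array(p["R"]).T+np.array(p["t"]))@np.array(p["mtx"]).T; return u[:,:2]/u[:,2:]
def sil(p,X,shape,S=8):
    big=np.zeros((shape[0]*S,shape[1]*S),np.uint8); u=(proj(p,X)+.5)*S
    cv2.fillConvexPoly(big,np.round(cv2.convexHull(u.astype(np.float32))).astype(np.int32),255)
    return cv2.resize(big,(shape[1],shape[0]),interpolation=cv2.INTER_AREA)/255.
def bowl_fit(views,x0):
    prof=[(25,-42),(25,42)]; V=solid(None,prof); data=[]
    for p in views:
        c=proj(p,np.array([x0[:3]]))[0].round().astype(int); s=42
        y0,x_0=max(c[1]-s,0),max(c[0]-s,0); im=p["img"][y0:c[1]+s,x_0:c[0]+s].astype(int)
        q=dict(p); K=np.array(p["mtx"]).copy(); K[0,2]-=x_0; K[1,2]-=y0; q["mtx"]=K
        cop=((im[:,:,2]-im[:,:,0]>50)&(im[:,:,2]-im[:,:,1]>30)).astype(float)
        bg=((im.min(2)>75)&(im.max(2)-im.min(2)<35)).astype(float)
        data.append((q,cop,bg)); 
    def cost(v):
        R=Ro.from_euler("xy",v[3:5]); X=R.apply(V)+v[:3]; e=0
        for q,cop,bg in data:
            s=sil(q,X,cop.shape); e+=(cop*(1-s)).sum()+(bg*s).sum()
        return e+ 20*np.sum(np.square(v[3:5]))+.002*np.sum(np.square(v[:3]-x0[:3]))
    best=None
    for k in range(3):
        st=np.r_[x0[:3],0,0]; sx=np.vstack([st]+[st+np.eye(5)[i]*([6,6,6,.08,.08][i]*(1 if k%2 else -1)) for i in range(5)])
        r=minimize(cost,sx[0],method="Nelder-Mead",options=dict(initial_simplex=sx,maxfev=350))
        if best is None or r.fun<best.fun: best=r
    return best,cost(np.r_[x0[:3],0,0]),[d[1].sum() for d in data]
E
python3 - <<'E'
from fit import *
P,R=pose(); bc=P+R.apply(b); c,s=np.cos(np.deg2rad(15)),np.sin(np.deg2rad(15))
print("pred",bc,"axis",R.apply([c,0,-s]))
a,t=snapshot("scene"),snapshot("top")
for vs in ([a,t],[a],[t]):
    r,c0,n=bowl_fit(vs,bc); print(np.round(r.x,3),round(r.fun,1),round(c0,1),n)
im=t["img"]; cv2.imwrite("pics/t6.png",cv2.resize(im[170:290,110:230],(600,600),interpolation=cv2.INTER_CUBIC))
E
```

```text
pred [594.17926297 207.29549784 211.87260303] axis [-9.19956410e-04  1.21443310e-03  9.99998839e-01]
[ 5.92154e+02  2.07090e+02  2.10284e+02 -1.80000e-02  1.30000e-02] 100.4 155.0 [np.float64(874.0), np.float64(515.0)]
[5.92615e+02 2.06916e+02 2.10950e+02 4.30000e-02 9.50000e-02] 41.5 81.2 [np.float64(874.0)]
[ 5.93136e+02  2.08553e+02  2.12351e+02  3.80000e-02 -1.70000e-02] 50.0 73.8 [np.float64(515.0)]
```

View pics/t6.png

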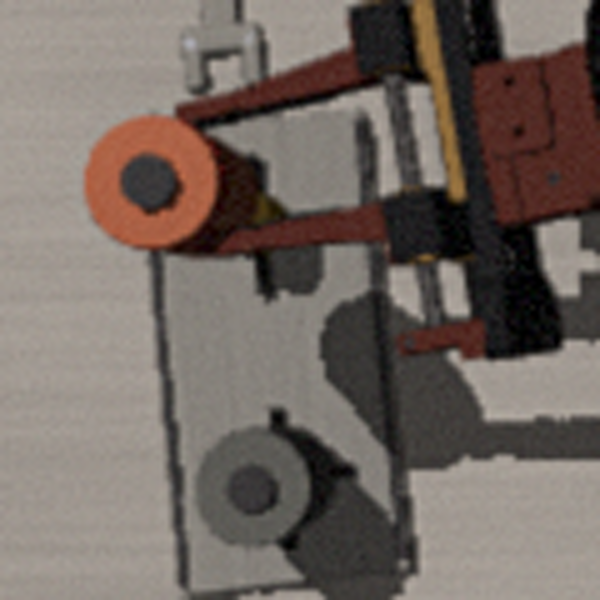

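The top view shows the bowl upright beside the peg's line and clear of the grey bowl. The fit agrees with prediction within 2 mm and the tilt is under about 1°. Lower it to just above the peg.

```bash
python3 - <<'E'
from h import *
P,R=pose(); bn=R.inv().apply(np.array([592.4,207.3,211])-np.array([590.86,218.59,211.9])); print(np.round(bn,1))
s=open("h.py").read().replace("b=np.array([-5.3,.8,-10.8])",f"b=np.array({np.round(bn,1).tolist()})"); open("h.py","w").write(s)
E
python3 - <<'E'
from h import *
plan(tcp([592,210,140]),T,3)
E
```

```text
[ -3.8  -0.4 -10.8]
3 73.5 [0.1 0.1 0. ]
-0.468 -0.004 0.144 0 0 0; -0.468 -0.003 0.144 0 0 0; -0.468 -0.003 0.144 0 0 0
```

Emit:
{"fn": "drive_tool", "kwargs": {
  "motion": "-0.47 0 0.14 0 0 0; -0.47 0 0.14 0 0 0; -0.47 0 0.14 0 0 0; 0 0 0 0 0 0; 0 0 0 0 0 0"
}}

```text
clock: 9.02
position: [590.0, 221.8, 138.3]
ee_rot: [-3.125, -1.314, 1.727]
wrist_force: [0.0, -0.0, -1.8]
finger_gap: 41.9
grasp_force: 42.8
```

Run:
```python
from fit import *
P,R=pose(); bc=P+R.apply(b); print("pred",bc)
a,t=snapshot("scene"),snapshot("top")
for vs in ([a,t],[a],[t]):
    r,c0,n=bowl_fit(vs,bc); print(np.round(r.x,3),round(r.fun,1),round(c0,1),n)
im=a["img"]; cv2.imwrite("pics/s7.png",cv2.resize(im[70:190,290:410],(600,600),interpolation=cv2.INTER_CUBIC))
plan(tcp([592,210,90]),T,4)
```

```text
pred [591.59048431 210.45185604 137.3816953 ]
[ 5.91223e+02  2.09866e+02  1.34279e+02 -1.90000e-02  1.20000e-02] 109.9 153.4 [np.float64(825.0), np.float64(418.0)]
[ 5.91656e+02  2.09200e+02  1.34768e+02 -1.80000e-02  2.80000e-02] 74.9 123.1 [np.float64(825.0)]
[ 5.92214e+02  2.10665e+02  1.38575e+02  3.10000e-02 -2.20000e-02] 25.8 30.3 [np.float64(418.0)]
4 48.0 [ 0.1 -0.2 -0.2]
-0.233 0.001 0.06 0 -0 -0; -0.233 0.001 0.06 0 -0 -0; -0.233 0.001 0.06 0 -0 -0; -0.233 0.001 0.06 0 -0 -0
```

View pics/s7.png

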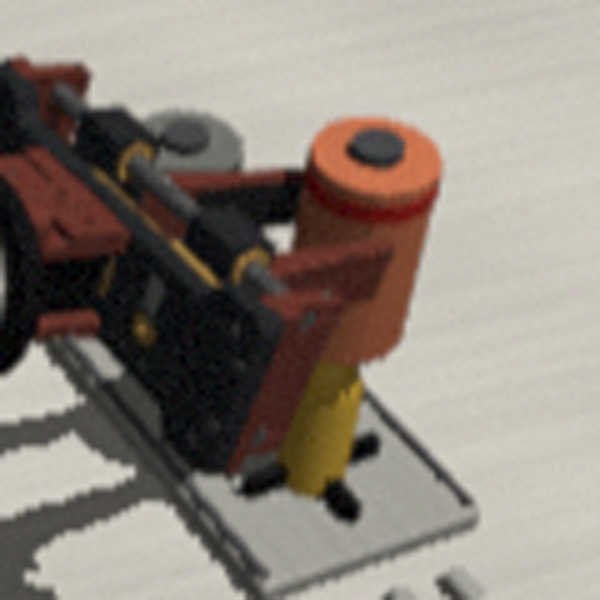

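The bowl hangs directly over the peg with axes in line. Lower it while watching the force.

Emit:
{"fn": "drive_tool", "kwargs": {
  "motion": "-0.23 0 0.06 0 0 0; -0.23 0 0.06 0 0 0; -0.23 0 0.06 0 0 0; -0.23 0 0.06 0 0 0; 0 0 0 0 0 0"
}}

```text
clock: 9.75
position: [589.4, 221.2, 89.3]
ee_rot: [-3.12, -1.313, 1.722]
wrist_force: [-0.5, -0.7, -1.6]
finger_gap: 42.0
grasp_force: 42.8
```

Run:
```python
from h import *
P,R=pose();s=get_state(); print(P+R.apply(b),s["wrist_force"],s["moment"],s["finger_gap"])
plan(tcp([592,210,72]),T,3)
```

```text
[590.92480913 209.91218214  88.37312212] [-0.52589364 -0.67971452 -1.59929335] [-1.10821012 -0.33228311 -0.02785206] 42.03478122902913
3 16.5 [ 0.  -0.2 -0.3]
-0.106 0.008 0.027 0 -0.001 -0.001; -0.106 0.007 0.027 0 -0.001 -0.001; -0.106 0.007 0.028 0 -0.001 -0.001
```

Emit:
{"fn": "drive_tool", "kwargs": {
  "motion": "-0.1 0.007 0.027 0 0 0; -0.1 0.007 0.027 0 0 0; -0.1 0.007 0.027 0 0 0; 0 0 0 0 0 0"
}}

```text
clock: 10.25
position: [590.7, 221.4, 74.6]
ee_rot: [-3.124, -1.312, 1.727]
wrist_force: [0.4, -0.4, -0.9]
finger_gap: 42.2
grasp_force: 42.8
```

Emit:
{"fn": "drive_tool", "kwargs": {
  "motion": "-0.04 0 0.01 0 0 0; -0.04 0 0.01 0 0 0; 0 0 0 0 0 0"
}}

```text
clock: 10.62
position: [590.7, 221.4, 70.8]
ee_rot: [-3.126, -1.312, 1.728]
wrist_force: [-0.4, 0.3, -1.7]
finger_gap: 42.5
grasp_force: 42.8
```

Emit:
{"fn": "drive_tool", "kwargs": {
  "motion": "-0.04 0 0.01 0 0 0; 0 0 0 0 0 0"
}}

```text
clock: 10.88
position: [590.7, 221.4, 68.7]
ee_rot: [-3.126, -1.312, 1.728]
wrist_force: [-0.4, -0.1, -1.0]
finger_gap: 42.4
grasp_force: 42.8
```

Emit:
{"fn": "drive_tool", "kwargs": {
  "motion": "-0.04 0 0.01 0 0 0; 0 0 0 0 0 0"
}}

```text
clock: 11.12
position: [590.9, 221.4, 67.2]
ee_rot: [-3.127, -1.313, 1.73]
wrist_force: [-1.1, -1.6, 0.5]
finger_gap: 42.1
grasp_force: 43.0
```

Emit:
{"fn": "drive_tool", "kwargs": {
  "motion": "-0.03 0 0.008 0 0 0; 0 0 0 0 0 0"
}}

```text
clock: 11.38
position: [590.9, 221.5, 67.1]
ee_rot: [-3.13, -1.315, 1.732]
wrist_force: [-2.2, -3.7, 6.6]
finger_gap: 42.3
grasp_force: 43.5
```

Contact is made. One more small press tells whether it is seated flat on the foot.

Emit:
{"fn": "drive_tool", "kwargs": {
  "motion": "-0.03 0 0.008 0 0 0; 0 0 0 0 0 0"
}}

```text
clock: 11.62
position: [590.9, 221.7, 67.1]
ee_rot: [-3.132, -1.317, 1.735]
wrist_force: [-1.2, -7.7, 12.7]
finger_gap: 42.4
grasp_force: 43.9
```

Run:
```python
from fit import *
P,R=pose(); bc=P+R.apply(b); s=get_state(); print("pred",bc,s["wrist_force"],s["moment"])
a,t=snapshot("scene"),snapshot("top")
for vs in ([a,t],[a],[t]):
    r,c0,n=bowl_fit(vs,bc); print(np.round(r.x,3),round(r.fun,1),round(c0,1),n)
im=a["img"]; cv2.imwrite("pics/s8.png",cv2.resize(im[90:190,300:400],(600,600),interpolation=cv2.INTER_CUBIC))
```

```text
pred [592.44360231 210.34538398  66.08328116] [-1.18186431 -7.73345728 12.71848555] [1.54247274 0.41124589 0.69921797]
[ 5.91252e+02  2.10209e+02  6.21010e+01 -1.00000e-02  2.90000e-02] 100.2 151.5 [np.float64(738.0), np.float64(344.0)]
[ 5.95546e+02  2.06957e+02  6.57790e+01 -3.80000e-02 -1.00000e-03] 80.0 129.0 [np.float64(738.0)]
[5.91857e+02 2.10409e+02 6.65240e+01 2.80000e-02 4.00000e-03] 16.8 22.6 [np.float64(344.0)]
```

View pics/s8.png

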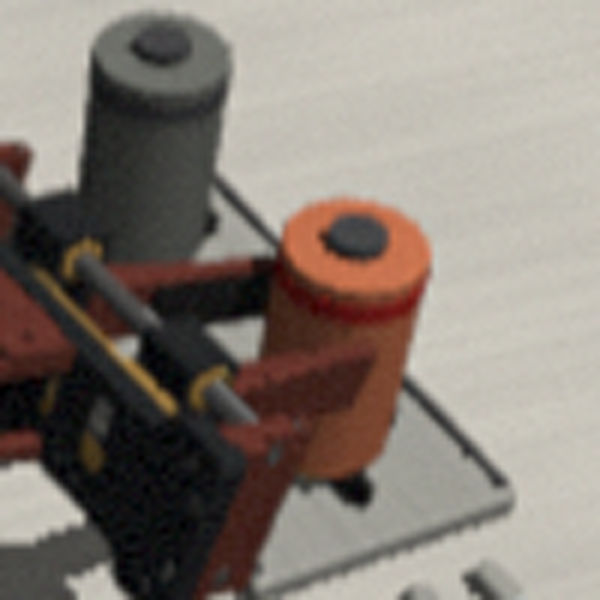

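The bowl's rim is down on the black foot, upright, at (592,210), height about 64–66. I'll ease the press, open, and back straight off.

Emit:
{"fn": "drive_tool", "kwargs": {
  "motion": "0.04 0 -0.01 0 0 0; 0 0 0 0 0 0"
}}

```text
clock: 11.98
position: [590.8, 221.5, 67.1]
ee_rot: [-3.129, -1.314, 1.731]
wrist_force: [-1.3, -3.6, 6.3]
finger_gap: 42.5
grasp_force: 43.4
```

Emit:
{"fn": "drive_tool", "kwargs": {
  "motion": "0 0 0 0 0 0; 0 0 0 0 0 0; 0 0 0 0 0 0; 0 0 0 0 0 0; 0 0 0 0 0 0",
  "gripper": -1
}}

```text
clock: 12.6
position: [590.7, 221.4, 65.6]
ee_rot: [-3.126, -1.312, 1.728]
wrist_force: [-0.1, 0.2, 0.3]
finger_gap: 86.7
grasp_force: 0.0
```

Emit:
{"fn": "drive_tool", "kwargs": {
  "motion": "0 0 -0.2 0 0 0; 0 0 -0.4 0 0 0; 0 0 -0.6 0 0 0; 0 0 -0.7 0 0 0; 0 0 -0.7 0 0 0"
}}

```text
clock: 13.22
position: [612.9, 94.7, 99.5]
ee_rot: [-3.127, -1.311, 1.728]
wrist_force: [0.0, 0.8, -0.2]
finger_gap: 88.1
grasp_force: 0.0
```

Emit:
{"fn": "drive_tool", "kwargs": {
  "motion": "0.3 0 -0.6 0 0 0; 0.4 0 -0.5 0 0 0; 0.5 0 -0.3 0 0 0; 0 0 0 0 0 0; 0 0 0 0 0 0"
}}

```text
clock: 13.85
position: [621.2, 46.5, 174.7]
ee_rot: [-3.125, -1.312, 1.728]
wrist_force: [-0.3, -0.1, -0.0]
finger_gap: 87.6
grasp_force: 0.0
```

Run:
```python
from fit import *
print(pose()[0],get_state()["clock"])
a,t=snapshot("scene"),snapshot("top")
r,c0,n=bowl_fit([a,t],np.array([592,210,64.])); print(np.round(r.x,3),round(r.fun,1),round(c0,1),n)
x=cv2.resize(a["img"][80:200,280:400],(400,400),interpolation=cv2.INTER_CUBIC); y=cv2.resize(t["img"][170:310,110:250],(400,400))
cv2.imwrite("pics/end.png",np.hstack([x,y]))
```

```text
[621.2200589   46.4611447  174.67661347] 13.85
[5.91124e+02 2.10008e+02 6.20150e+01 0.00000e+00 1.70000e-02] 21.9 37.4 [np.float64(653.0), np.float64(332.0)]
```

View pics/end.png

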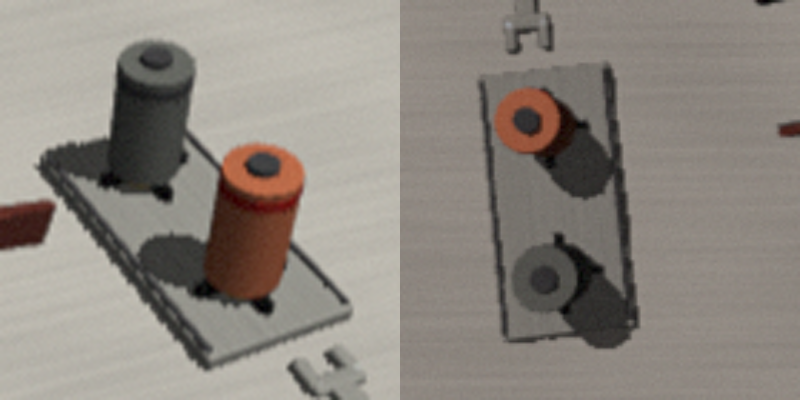

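Both bowls stand mouth down on their pegs. The copper one sits fully on its black foot, upright like the grey one, with the gripper clear.

```bash
python3 -c "
from cell import *
print(sign_off())"
```

```text
the job is handed in; nothing more can be done
None
```

The copper bowl is mouth down on the empty peg, lowered until its rim rested on the black foot and then released; nothing else was moved, and the job was handed in at about 14 s of the 42 s allowed.

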